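# Spring check of a tilt plate

### The job

Check the two return springs of the tilt plate by pressing its sprung corners down one at a time with the fingertips. First press the corner with the round pad until its pointer is level with the black marker on the scale beside it, not pressing on past the marker, hold it there for about a second and let it spring all the way back up; then do the same with the corner with the square pad and leave the plate released. Press gently rather than gripping, and leave the nipple, collar, screwdriver and wrench lying around it where they are.

Things in the scene. Friction and masses are not known exactly. Their poses are not given: they have to be found in the camera images.
- jig: Fixed grey steel base 235 x 370 x 12 mm on the bench, immovable. Origin on the bench below the plate's middle; x away from the ball pivot (pivot at x = -85 mm, y = 0), y towards the round-pad side, z up. Seen from the robot the round pad is on the left, the square pad on the right (base turned at most 0.6 rad). Loose parts also stand on it.
- plate: Aluminium tilt plate 165 x 165 x 10 mm, level at rest, top 65 mm above the bench; a hub flange with brass stub (top 94 mm above the bench) is bolted on its middle. Ball pivot 60 mm up at the corner nearest the robot, springs under the left and right corners, which tilt separately. Origin at the pivot, x to the round pad, -y to the square pad, z up. Lower stop: 26 mm down at a pad.
- round_pad (a point): Centre of the top face of the round dark steel pad, 34 mm diameter, 8 mm thick, on the left corner of the plate; 73 mm above the bench at rest, 120 mm from the pivot. About 5 to 7 N starts it down, 8 to 14 N holds it at the marker; a spring brings it back up.
- square_pad (a point): Centre of the top face of the square dark steel pad, 34 x 34 mm, 8 mm thick, on the right corner of the plate; 73 mm above the bench at rest, 120 mm from the pivot. About 5 to 7 N starts it down, 8 to 14 N holds it at the marker; a spring brings it back up.
- round_pointer (a point): Tip, at mid-thickness, of the 4 mm thick steel pointer that sticks out of the plate at the round-pad corner, on the line from pivot through pad; 200 mm from the pivot, 60 mm above the bench at rest. It goes down 1.67 mm for each 1 mm that the pad goes down.
- square_pointer (a point): The same for the square-pad corner: tip of its pointer, 200 mm from the pivot, 60 mm above the bench at rest, going down 1.67 mm per 1 mm at the pad.
- round_marker: Black marker block 18 x 10 mm, 8 mm high, with a tongue towards the pointer, fixed on the aluminium scale post (75 mm tall) beside the round-pad corner's pointer. Origin at its mid-height, 28 to 45 mm above the bench; z up. The pointer is level with it when its tip is within the marker's 8 mm height (4 mm above or below the middle).
- square_marker: The same kind of black marker, 8 mm high, on the scale post of the square-pad corner's pointer, set at its own height 28 to 45 mm above the bench. Origin at mid-height.
- nipple: Loose brass hose nipple, 26 mm wide, 36 mm high, standing on the base beside the plate; to be left alone.
- collar: Loose steel collar, 28 mm wide, 24 mm high, standing on the base beside the plate; to be left alone.
- screwdriver: Screwdriver lying on the bench left of the base; to be left alone.
- wrench: Wrench lying on the bench right of the base; to be left alone.

How it is judged:
By the outcome, as a careful person would: the job done as asked, in the order asked, and still so for the second after the job is handed in, with the robot touching nothing.
It also fails if it takes over 51 s, if anything falls off the work surface, if the arm or the gripper's body presses on something with over 40 N, if the wrist force passes 120 N, or if a joint passes its speed limit or range.

### The arm

A 7-joint arm with a two-finger parallel gripper is mounted at the origin on the work surface. World frame = base frame: x ahead of the robot, y to its left, z up, the work surface at z = 0. Lengths are in m, angles in rad, forces in N, time in s.
With the tool pointing down it reaches from about 0.425 to 0.8 m from the base axis. Payload 8.3 kg.
Tool frame: the origin (TCP) lies midway between the tips of the shut fingers; the grasp point (between the pads) lies 19 mm behind it; z points along the fingers, y is the line along which they close (so a half turn about z gives the same grasp; the last joint's range is limited). The gripper opens to 85 mm and grips with 20 to 120 N. Pads are 22 mm wide; open, the fingers measure 114 mm over their backs; the gripper's body (76 mm by 85 mm) begins 54 mm behind the grasp point. The pads swing forward as they close: fully open they stand 13 mm farther back than shut.
Start: joints at [-1.295, 0.383, 0.016, 1.37, -0.006, 1.388, -0.046], TCP at [0.208, 0.589, 0.231] pointing down, gripper open.
Joint ranges: [-2.95, 2.95], [-0.25, 2.06], [-1.52, 1.56], [0.18, 2.33], [-1.44, 4.58], [0.02, 2.06], [-3.01, 3.01]. Speed limits (rad/s): [2.39, 2.39, 3.01, 3.01, 3.14, 3.14, 3.14].

### API

Orientations are given as a unit quaternion [w, x, y, z].
In Python, from plant import env gives the robot as it stands.
- The arm moves only by the tool jog_arm, never from a script. Its argument "targets" is a list of rows, each a list of 2 entries, a list of its own where there are three numbers: the shift along the world's x, y, z in m, then the turn, a rotation vector about the world's x, y, z in rad. In form: [[[dx, dy, dz], [ax, ay, az]], ...]. A call has 1 to 12 rows; each row is the pose to reach, as a shift and turn from the pose commanded when the call began; what a row does not reach only later rows make up. A row lasts 1/12 s, in which the tool goes at most 41.7 mm and 7.16 degrees, less where a joint would pass 70% of its speed; a pose out of reach is approached as far as the arm can. A call with a gripper value outside its range is refused whole. "claw" is the closure, from 0 (fully open) to 1 (shut), set as the call begins (left out, the last holds). The fingers move at their own pace and stop on an object; "squeeze" is the grip in N (left out, the last holds). Time passes only in rows, so rows that repeat a pose let the fingers close. It gives the time, the measured TCP pose, the force, the opening and the grip force at its end, in the units of the state.
- env.observe(): the state, without advancing time (a new reading comes with each control period).
- env.read_camera(name): name is "scene" or "side" or "wrist"; returns a dict with "pixels" (400x640x3 uint8, blue, green, red), "depth" (400x640 float32, m along the optical axis (not along the pixel's ray), 0 where there is no reading), "fovy" (degrees; the focal length in pixels is half the picture's height over the tangent of half this angle, whatever the lens; pixels are square), "cx", "cy" (the principal point, pixels), "k1" (the pictures are not rectified: a ray, as slopes to the right and down, at radius r is drawn at 1 + k1 r^2 times it, then the intrinsics apply), "rvec" (rotation vector, rad) and "tvec" (3), from world to camera coordinates, as OpenCV has them; the wrist camera has in their place "mount" (4x4, takes a point from camera to tool coordinates, whose origin is the TCP and whose axes are the flange's). Camera axes: x right, y down, z forward; pixel columns grow to the right and rows downward; lengths in m; the calibration is good to about 2 mm. A picture is of the moment at which its call begins: read the wrist's pose just before it.
- env.finish_job(): hands the job in; it is judged then, once.
Trained networks look in a picture, given as the dict that the camera call returned (one of the last four; its "shot" number tells which), for a name from the list of things; names that differ only in an ending like _2 or _b are one class to them, and where a whole thing is asked for, a point or a joint stands for the part that bears it (a point fixed in the world has none). Each returns a list of dicts, best first, with "confidence" (0 to 1); they miss things now and then, are a little off and sometimes report something else, mostly with a low value. They report only what shows in the picture. A call takes as long as a camera call.
- env.recognise(label, picture): "location" ([x, y, z] in m, in the coordinates of the camera as it stood for that picture, good to about 4 mm: the middle of the surface that is visible of it).
- env.regions_of(label, picture): "region" (400x640 bool, what is visible of it).
- env.mark_of(label, picture): "location" ([x, y, z] in m, in the coordinates of the camera as it stood for that picture, good to about 4 mm: a listed point, or the origin of a listed thing).
The state is a dict: "time": time; "joint_pos": joint angles; "qd": joint speeds; "joint_efforts": joint torques, N m; "position": TCP position; "ee_rot": TCP orientation; "wrist_force": force on the tool from outside, world axes, zero at the start; "ft_torque": the same for the moment, N m; "width": finger opening in m; "grasp_force": force on a finger pad.
Only numpy, scipy, OpenCV 4.12 (cv2) and the standard library are available. Lean on these libraries where they do the work, as an engineer would, in place of code of your own. Each camera call takes 0.05 s, during which the arm holds its last target. There are 200 camera calls.

## Working session

There is one attempt and no reset: what is moved stays moved. The work goes in short steps, Python scripts to look and compute and a tool call to move; the robot and the scene stay as the last step left them, time stands still between calls to the robot, and variables do not carry over. Pictures are saved under pics/ and viewed, at most 10 in all, crops included, and the job is handed in when it is done.

Besides the shell and the picture viewer there is one more tool, called after "Request:" in YAML: its name, and indented under it one key for each argument. jog_arm: Moves the arm, as the interface text tells. Its arguments: {"type":"object","properties":{"targets":{"type":"array","items":{"type":"array"}},"claw":{"type":"number"},"squeeze":{"type":"number"}},"required":["targets"]}

```bash
mkdir -p pics; cat > h.py <<'E'
import numpy as np, cv2
from plant import env
def towild(p,d):
    R=cv2.Rodrigues(np.array(d["rvec"],float))[0]; return R.T@(np.array(p)-np.array(d["tvec"]).ravel())
L=["round_pad","square_pad","round_pointer","square_pointer","round_marker","square_marker"]
def look(cams=("scene","side"),labels=L,tag=None):
    for c in cams:
        d=env.read_camera(c)
        if tag: cv2.imwrite(f"pics/{tag}_{c}.png",d["pixels"])
        for l in labels:
            for r in env.mark_of(l,d)[:2]:
                print(c,l,round(r["confidence"],2),np.round(towild(r["location"],d),4))
E
python3 - <<'E'
from h import *
look(labels=L+["jig","plate","nipple","collar"],tag="a")
s=env.observe();print({k:np.round(v,3) for k,v in s.items()})
E
```

```text
scene round_pad 0.95 [0.4969 0.0624 0.0733]
scene round_pad 0.57 [0.5039 0.1392 0.0421]
scene square_pad 0.65 [ 0.5843 -0.0857  0.071 ]
scene round_pointer 0.76 [0.514  0.1328 0.0686]
scene round_pointer 0.2 [ 0.6498 -0.121   0.0399]
scene square_pointer 0.73 [ 0.6573 -0.1099  0.0601]
scene round_marker 0.4 [0.5029 0.1413 0.0435]
scene square_marker 0.53 [ 0.6516 -0.1251  0.0389]
scene jig 0.84 [ 0.5353 -0.0147  0.001 ]
scene plate 0.82 [ 0.4649 -0.052   0.061 ]
scene nipple 0.69 [0.5795 0.1008 0.0137]
scene collar 0.71 [ 0.6438 -0.044   0.0109]
side round_pad 0.82 [0.4972 0.0625 0.077 ]
side square_pad 0.52 [ 0.4629 -0.0521  0.0623]
side round_pointer 0.65 [0.5188 0.1373 0.0617]
side square_pointer 0.71 [0.5141 0.1408 0.0621]
side square_pointer 0.56 [ 0.6566 -0.1049  0.0642]
side round_marker 0.36 [0.5    0.1428 0.0357]
side square_marker 0.44 [ 0.6483 -0.1251  0.0398]
side square_marker 0.29 [0.52   0.1372 0.0589]
side jig 0.8 [ 0.5327 -0.0119 -0.0021]
side jig 0.52 [ 0.6877 -0.2432 -0.0033]
side plate 0.83 [ 0.467  -0.051   0.0633]
side plate 0.34 [ 0.5355 -0.0112 -0.0024]
side nipple 0.64 [0.5775 0.0975 0.0124]
side nipple 0.46 [ 0.5346 -0.0123 -0.002 ]
side collar 0.55 [ 0.6436 -0.0465  0.0113]
{'time': np.float64(1.1), 'joint_pos': array([-1.295,  0.383,  0.016,  1.37 , -0.006,  1.388, -0.046]), 'qd': array([-0.001, -0.   , -0.001,  0.002, -0.   ,  0.003, -0.001]), 'joint_efforts': array([ 0.0000e+00, -6.2735e+01,  8.4300e-01, -3.7210e+01,  1.7000e-02,
        3.0000e-03,  0.0000e+00]), 'position': array([0.208, 0.589, 0.231]), 'ee_rot': array([-0.   ,  0.169,  0.986, -0.   ]), 'wrist_force': array([-0.742, -0.845, -0.4  ]), 'ft_torque': array([ 0.019, -0.011,  0.012]), 'grasp_force': np.float64(0.0), 'width': np.float64(0.086)}
```

View images.

View pics/a_scene.png

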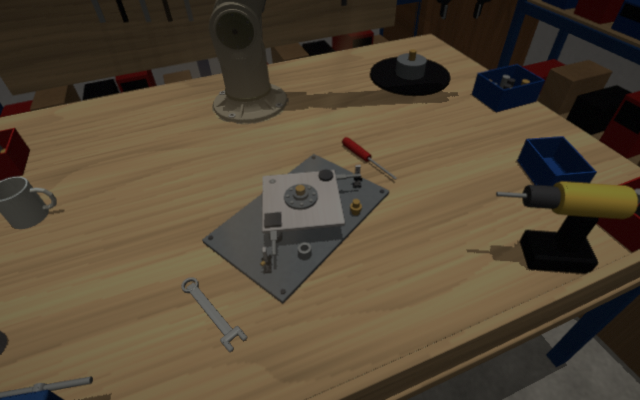

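View pics/a_side.png

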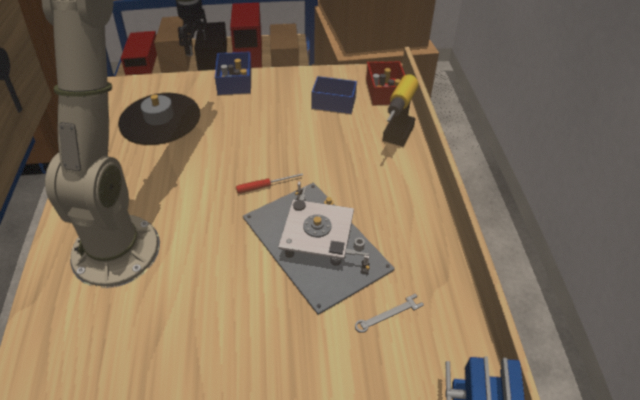

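Request:
jog_arm:
  targets:
    - [[0.023,-0.035,0],[0,0,0]]
    - [[0.046,-0.07,0],[0,0,0]]
    - [[0.07,-0.105,0],[0,0,0]]
    - [[0.09,-0.14,0],[0,0,0]]
    - [[0.11,-0.175,0],[0,0,0]]
    - [[0.13,-0.21,0],[0,0,0]]
    - [[0.15,-0.245,0],[0,0,0]]
    - [[0.17,-0.28,0],[0,0,0]]
    - [[0.19,-0.315,0],[0,0,0]]
    - [[0.21,-0.35,0],[0,0,0]]
    - [[0.225,-0.38,0],[0,0,0]]
    - [[0.24,-0.41,0],[0,0,0]]
  claw: 1
  squeeze: 20

```text
time: 2.1
position: [0.4484, 0.1774, 0.2316]
ee_rot: [0.0, 0.169, 0.986, 0.0]
wrist_force: [0.7, 0.8, 0.7]
width: -0.0001
grasp_force: 0.0
```

```bash
cat >> h.py <<'E'
from scipy.spatial.transform import Rotation as Ro
def wlook(labels=L,tag=None):
    s=env.observe(); q=s["ee_rot"]; R=Ro.from_quat(np.r_[q[1:],q[0]]).as_matrix()
    d=env.read_camera("wrist"); M=np.array(d["mount"])
    if tag: cv2.imwrite(f"pics/{tag}_wrist.png",d["pixels"])
    print("tcp",np.round(s["position"],4),"F",np.round(s["wrist_force"],2),"t",s["time"],"q",np.round(q,3))
    for l in labels:
        for r in env.mark_of(l,d)[:2]:
            p=M[:3,:3]@np.array(r["location"])+M[:3,3]
            print("wrist",l,round(r["confidence"],2),np.round(R@p+s["position"],4))
    return d
E
python3 - <<'E'
from h import *
d=wlook(tag="b"); print(np.round(d["mount"],3))
E
```

```text
tcp [0.4484 0.1774 0.2316] F [0.74 0.82 0.74] t 2.1 q [0.    0.169 0.986 0.   ]
wrist round_pad 0.8 [0.5027 0.0617 0.0745]
wrist round_pad 0.69 [ 0.5395 -0.011   0.0039]
wrist square_pad 0.88 [ 0.5813 -0.0856  0.0745]
wrist round_pointer 0.96 [0.5175 0.1393 0.0552]
wrist round_marker 0.55 [0.5022 0.1414 0.0362]
wrist square_marker 0.23 [ 0.5414 -0.0101  0.002 ]
[[-0.001 -0.95  -0.314  0.08 ]
 [ 1.    -0.    -0.001 -0.   ]
 [ 0.001 -0.314  0.95  -0.142]
 [ 0.     0.     0.     1.   ]]
```

View pics/b_wrist.png

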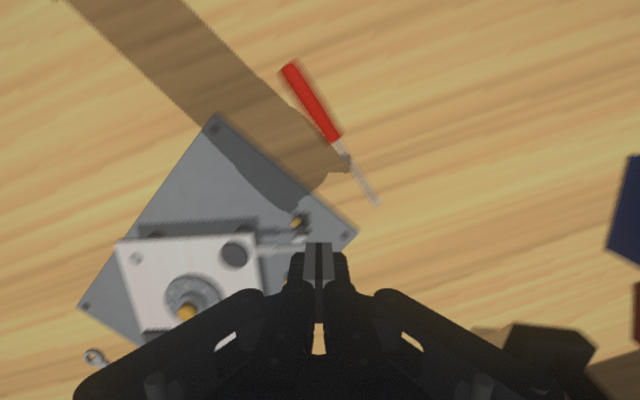

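```bash
cat >> h.py <<'E'
def cloud(d,s=None):
    D=d["depth"].astype(float); h,w=D.shape; f=h/2/np.tan(np.radians(d["fovy"])/2)
    K=np.array([[f,0,d["cx"]],[0,f,d["cy"]],[0,0,1]])
    v,u=np.mgrid[:h,:w]; p=cv2.undistortPoints(np.stack([u,v],-1).reshape(-1,1,2).astype(float),K,np.array([d["k1"],0,0,0])).reshape(h,w,2)
    P=np.dstack([p*D[...,None],D])
    if "mount" in d:
        q=s["ee_rot"]; R=Ro.from_quat(np.r_[q[1:],q[0]]).as_matrix(); M=np.array(d["mount"])
        return (P@M[:3,:3].T+M[:3,3])@R.T+s["position"]
    R=cv2.Rodrigues(np.array(d["rvec"],float))[0]; return (P-np.array(d["tvec"]).ravel())@R
def regs(cam,labels):
    s=env.observe(); d=env.read_camera(cam); W=cloud(d,s)
    for l in labels:
        for r in env.regions_of(l,d)[:2]:
            m=r["region"]&(d["depth"]>0); p=W[m]
            if len(p): print(cam,l,round(r["confidence"],2),len(p),"pix",np.argwhere(m).mean(0).round()[::-1],"med",np.round(np.median(p,0),4),"z pct 5 25 50 75 95",np.round(np.percentile(p[:,2],[5,25,50,75,95])*1e3,1))
    return s,d,W
E
python3 - <<'E'
from h import *
regs("wrist",["round_pad","round_pointer","round_marker","plate"])
for c in("scene","side"): regs(c,L)
E
```

```text
wrist round_pad 0.57 11187 pix [189. 275.] med [ 0.5057 -0.0053  0.065 ] z pct 5 25 50 75 95 [61.6 64.3 65.  69.6 79.4]
wrist round_pointer 0.93 10891 pix [188. 274.] med [ 0.5054 -0.0056  0.065 ] z pct 5 25 50 75 95 [62.1 64.3 65.  68.8 78. ]
wrist plate 0.88 10892 pix [189. 275.] med [ 0.506  -0.0058  0.065 ] z pct 5 25 50 75 95 [62.2 64.3 65.  68.9 77.6]
wrist plate 0.7 30951 pix [209. 236.] med [0.4839 0.034  0.0124] z pct 5 25 50 75 95 [10.6 11.5 12.4 64.5 72.4]
scene round_pad 0.55 4473 pix [301. 203.] med [ 0.5572 -0.0178  0.0657] z pct 5 25 50 75 95 [62.9 64.8 65.7 67.5 75.3]
scene square_pad 0.76 4700 pix [302. 202.] med [ 0.5559 -0.0164  0.0657] z pct 5 25 50 75 95 [61.2 64.7 65.7 67.2 75.1]
scene round_pointer 0.89 4610 pix [301. 202.] med [ 0.5562 -0.0166  0.0657] z pct 5 25 50 75 95 [62.1 64.8 65.7 67.3 75.1]
scene square_pointer 0.74 4514 pix [301. 202.] med [ 0.5569 -0.0166  0.0657] z pct 5 25 50 75 95 [62.6 64.8 65.7 67.4 75.2]
scene round_marker 0.63 4656 pix [302. 202.] med [ 0.5567 -0.0167  0.0657] z pct 5 25 50 75 95 [61.7 64.8 65.7 67.3 75.1]
side round_pad 0.58 3365 pix [317. 229.] med [ 0.5354 -0.0233  0.0672] z pct 5 25 50 75 95 [62.2 65.3 67.2 70.3 76.7]
side square_pad 0.97 3367 pix [317. 229.] med [ 0.5362 -0.0244  0.0672] z pct 5 25 50 75 95 [62.3 65.3 67.2 70.3 76.7]
side square_pointer 0.66 3371 pix [317. 229.] med [ 0.5366 -0.0242  0.0671] z pct 5 25 50 75 95 [62.2 65.3 67.1 70.2 76.7]
```

Request:
jog_arm:
  targets:
    - [[0.03,-0.005,-0.025],[0,0,0]]
    - [[0.06,-0.01,-0.05],[0,0,0]]
    - [[0.085,-0.017,-0.07],[0,0,0]]
    - [[0.1,-0.017,-0.08],[0,0,0]]
    - [[0.1,-0.017,-0.08],[0,0,0]]
    - [[0.1,-0.017,-0.08],[0,0,0]]

```text
time: 3.9
position: [0.5476, 0.162, 0.1501]
ee_rot: [-0.001, 0.169, 0.986, -0.001]
wrist_force: [0.6, 0.7, 0.4]
width: 0.0002
grasp_force: 0.0
```

```bash
python3 - <<'E'
from h import *
d=wlook(["round_pad","round_pointer","round_marker"])
s,d,W=regs("wrist",["round_pad","round_marker"])
np.savez("c.npz",W=W,px=d["pixels"])
cv2.imwrite("pics/c.png",d["pixels"])
E
```

```text
tcp [0.5476 0.162  0.1501] F [0.58 0.69 0.38] t 3.9 q [-0.001  0.169  0.986 -0.001]
wrist round_pad 0.74 [0.501  0.0612 0.0699]
wrist round_pointer 0.59 [0.5211 0.1377 0.0576]
wrist round_pointer 0.45 [0.5007 0.1407 0.0376]
wrist round_marker 0.61 [0.4997 0.1381 0.0381]
wrist round_pad 0.61 30934 pix [129. 243.] med [ 0.5241 -0.0027  0.065 ] z pct 5 25 50 75 95 [62.2 64.4 65.  66.7 74.7]
wrist round_pad 0.19 254 pix [275. 152.] med [0.4976 0.1423 0.0419] z pct 5 25 50 75 95 [36.  40.9 41.9 42.4 43.2]
wrist round_marker 0.72 322 pix [275. 153.] med [0.4983 0.1419 0.0418] z pct 5 25 50 75 95 [11.9 39.7 41.8 42.5 45.5]
```

View pics/c.png

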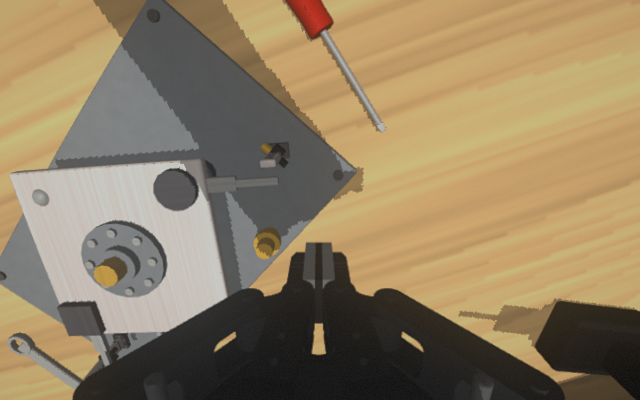

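```bash
python3 - <<'E'
from h import *
z=np.load("c.npz");W=z["W"]
for n,c in (("round",(.499,.062)),("square",(.583,-.086))):
    m=(abs(W[...,0]-c[0])<.03)&(abs(W[...,1]-c[1])<.03)&(W[...,2]>.071)&(W[...,2]<.077)
    p=W[m]; print(n,len(p),p.mean(0).round(4),p.min(0).round(4),p.max(0).round(4),np.median(p,0).round(4))
E
```

```text
round 1385 [0.4974 0.0615 0.0727] [0.4807 0.0443 0.071 ] [0.5145 0.0781 0.0752] [0.4973 0.0616 0.0727]
square 1073 [ 0.5796 -0.0856  0.0728] [ 0.5594 -0.1083  0.071 ] [ 0.6001 -0.0655  0.075 ] [ 0.5793 -0.0855  0.0728]
```

Request:
jog_arm:
  targets:
    - [[-0.016,-0.033,0],[0,0,0]]
    - [[-0.033,-0.067,0],[0,0,0]]
    - [[-0.05,-0.1005,0],[0,0,0]]
    - [[-0.05,-0.1005,-0.03],[0,0,0]]
    - [[-0.05,-0.1005,-0.06],[0,0,0]]
    - [[-0.05,-0.1005,-0.067],[0,0,0]]
    - [[-0.05,-0.1005,-0.067],[0,0,0]]
    - [[-0.05,-0.1005,-0.067],[0,0,0]]
    - [[-0.05,-0.1005,-0.067],[0,0,0]]

```text
time: 5.0
position: [0.4989, 0.0626, 0.0859]
ee_rot: [0.001, 0.168, 0.986, 0.0]
wrist_force: [-0.1, 0.4, 0.3]
width: 0.0
grasp_force: 0.0
```

Request:
jog_arm:
  targets:
    - [[-0.001,-0.001,-0.004],[0,0,0]]
    - [[-0.001,-0.001,-0.008],[0,0,0]]
    - [[-0.001,-0.001,-0.01],[0,0,0]]
    - [[-0.001,-0.001,-0.012],[0,0,0]]
    - [[-0.001,-0.001,-0.014],[0,0,0]]
    - [[-0.001,-0.001,-0.015],[0,0,0]]
    - [[-0.001,-0.001,-0.015],[0,0,0]]
    - [[-0.001,-0.001,-0.015],[0,0,0]]

```text
time: 5.67
position: [0.4973, 0.0611, 0.0699]
ee_rot: [0.001, 0.169, 0.986, 0.0]
wrist_force: [-1.1, 0.2, 6.5]
width: 0.0001
grasp_force: 3.1
```

Request:
jog_arm:
  targets:
    - [[0,0,-0.001],[0,0,0]]
    - [[0,0,-0.002],[0,0,0]]
    - [[0,0,-0.003],[0,0,0]]
    - [[0,0,-0.004],[0,0,0]]
    - [[0,0,-0.005],[0,0,0]]
    - [[0,0,-0.006],[0,0,0]]
    - [[0,0,-0.007],[0,0,0]]
    - [[0,0,-0.0075],[0,0,0]]
    - [[0,0,-0.0075],[0,0,0]]

```text
time: 6.42
position: [0.4976, 0.0614, 0.0627]
ee_rot: [0.001, 0.168, 0.986, 0.001]
wrist_force: [-1.7, 0.7, 8.8]
width: 0.0003
grasp_force: 4.4
```

```bash
python3 - <<'E'
from h import *
d=wlook(["round_pointer","round_marker"])
s,d,W=regs("wrist",["round_marker"]); cv2.imwrite("pics/d.png",d["pixels"])
# pointer profile along pivot->pad ray
piv=np.array([.466,-.0515]); u=np.array([.0315,.113]);u/=np.linalg.norm(u); n=np.array([-u[1],u[0]])
for nm,WW in (("wrist",W),("scene",cloud(env.read_camera("scene"))),("side",cloud(env.read_camera("side")))):
    q=WW[...,:2]-piv; a=q@u; b=q@n
    for lo in range(140,210,8):
        m=(a>lo/1e3)&(a<lo/1e3+.008)&(abs(b)<.006)&(WW[...,2]>.02)&(WW[...,2]<.08)
        if m.sum()>2: print(nm,lo+4,m.sum(),np.percentile(WW[...,2][m],[25,50,75]).round(4))
E
```

```text
tcp [0.4976 0.0614 0.0627] F [-1.73  0.7   8.78] t 6.4167 q [0.001 0.168 0.986 0.001]
wrist round_pointer 0.57 [0.5205 0.1345 0.0405]
wrist round_marker 0.75 [0.5028 0.1365 0.035 ]
wrist round_marker 0.81 560 pix [440. 199.] med [0.4958 0.1341 0.0415] z pct 5 25 50 75 95 [36.  39.9 41.5 42.2 43. ]
wrist 144 305 [0.0524 0.0528 0.0533]
wrist 152 302 [0.0518 0.0523 0.0528]
wrist 160 270 [0.0511 0.0517 0.0522]
wrist 168 169 [0.0499 0.0506 0.051 ]
wrist 176 171 [0.0494 0.05   0.0504]
wrist 184 173 [0.049  0.0496 0.0501]
wrist 192 167 [0.0484 0.0491 0.0495]
wrist 200 6 [0.0466 0.0476 0.0482]
scene 144 11 [0.0534 0.054  0.0548]
scene 152 11 [0.0523 0.0524 0.0532]
scene 160 11 [0.0524 0.0527 0.0536]
scene 168 10 [0.0496 0.0524 0.0529]
scene 176 8 [0.0473 0.0497 0.0514]
scene 184 11 [0.0485 0.0495 0.0516]
scene 192 10 [0.0484 0.0497 0.0506]
scene 200 4 [0.0473 0.05   0.0504]
side 184 3 [0.0514 0.0534 0.0535]
```

Request:
jog_arm:
  targets:
    - [[0,0,-0.001],[0,0,0]]
    - [[0,0,-0.002],[0,0,0]]
    - [[0,0,-0.003],[0,0,0]]
    - [[0,0,-0.0038],[0,0,0]]
    - [[0,0,-0.0038],[0,0,0]]

```text
time: 7.18
position: [0.4976, 0.0614, 0.059]
ee_rot: [0.001, 0.168, 0.986, 0.001]
wrist_force: [-1.6, 0.8, 10.7]
width: -0.0
grasp_force: 5.0
```

```bash
cat >> h.py <<'E'
PIV=np.array([.466,-.0515])
def prof(W,pad,nm):
    u=np.array(pad)-PIV;u/=np.linalg.norm(u); n=np.array([-u[1],u[0]])
    q=W[...,:2]-PIV; a=q@u; b=q@n
    m=(a>.14)&(a<.198)&(abs(b)<.005)&(W[...,2]>.02)&(W[...,2]<.08)
    k=(a>.168)&m
    print(nm,"tip mid by fit",(np.polyval(np.polyfit(a[k],W[...,2][k],1),.2)*1e3-2).round(2),k.sum())
E
python3 - <<'E'
from h import *
P=(.4975,.0615)
prof(np.load("c.npz")["W"],P,"rest")
s,d,W=regs("wrist",["round_marker"]); prof(W,P,"now"); cv2.imwrite("pics/e.png",cv2.resize(d["pixels"][120:280,340:600],None,fx=3,fy=3))
prof(cloud(env.read_camera("scene")),P,"scene")
E
```

```text
rest tip mid by fit 59.11 302
wrist round_marker 0.78 618 pix [442. 202.] med [0.4964 0.1344 0.0415] z pct 5 25 50 75 95 [32.6 39.7 41.5 42.2 43. ]
wrist round_marker 0.3 3201 pix [534.  59.] med [0.4286 0.2134 0.0152] z pct 5 25 50 75 95 [11.6 13.9 15.2 19.9 23.8]
now tip mid by fit 40.38 585
scene tip mid by fit 41.14 35
```

View pics/e.png

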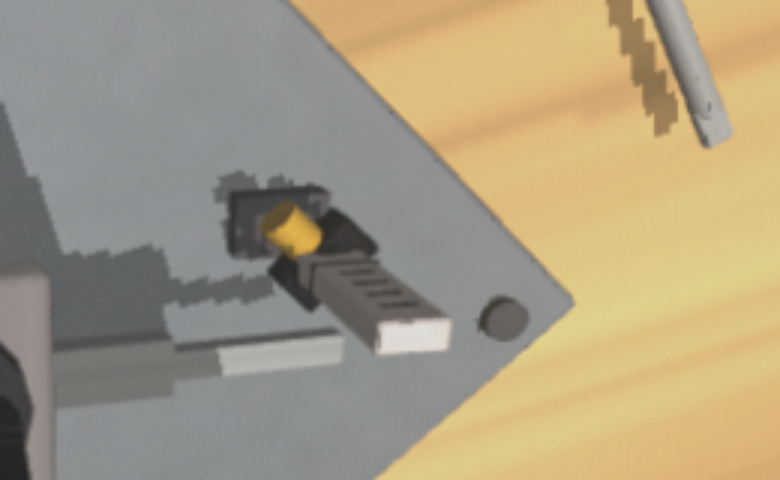

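Request:
jog_arm:
  targets:
    - [[0,0,-0.0006],[0,0,0]]
    - [[0,0,-0.0012],[0,0,0]]
    - [[0,0,-0.0012],[0,0,0]]
    - [[0,0,-0.0012],[0,0,0]]
    - [[0,0,-0.0012],[0,0,0]]
    - [[0,0,-0.0012],[0,0,0]]

```text
time: 7.83
position: [0.4977, 0.0614, 0.058]
ee_rot: [0.001, 0.168, 0.986, 0.001]
wrist_force: [-2.0, 0.7, 10.6]
width: -0.0001
grasp_force: 5.2
```

```bash
python3 - <<'E'
from h import *
P=(.4975,.0615)
s,d,W=regs("wrist",[]); prof(W,P,"now")
E
```

```text
now tip mid by fit 38.61 580
```

Request:
jog_arm:
  targets:
    - [[0,0,0],[0,0,0]]
    - [[0,0,0],[0,0,0]]
    - [[0,0,0],[0,0,0]]
    - [[0,0,0],[0,0,0]]
    - [[0,0,0],[0,0,0]]
    - [[0,0,0],[0,0,0]]
    - [[0,0,0],[0,0,0]]
    - [[0,0,0],[0,0,0]]
    - [[0,0,0],[0,0,0]]
    - [[0,0,0],[0,0,0]]

```text
time: 8.72
position: [0.4977, 0.0614, 0.058]
ee_rot: [0.001, 0.168, 0.986, 0.001]
wrist_force: [-1.4, 0.8, 9.6]
width: -0.0004
grasp_force: 5.2
```

Request:
jog_arm:
  targets:
    - [[0,0,0.002],[0,0,0]]
    - [[0,0,0.004],[0,0,0]]
    - [[0,0,0.007],[0,0,0]]
    - [[0,0,0.01],[0,0,0]]
    - [[0,0,0.014],[0,0,0]]
    - [[0,0,0.019],[0,0,0]]
    - [[0,0,0.03],[0,0,0]]
    - [[0,0,0.05],[0,0,0]]
    - [[0,0,0.075],[0,0,0]]
    - [[0,0,0.1],[0,0,0]]
    - [[0,0,0.1],[0,0,0]]

```text
time: 9.63
position: [0.4993, 0.0612, 0.1621]
ee_rot: [0.003, 0.169, 0.986, 0.002]
wrist_force: [1.1, 0.5, 1.0]
width: 0.0001
grasp_force: 0.0
```

Request:
jog_arm:
  targets:
    - [[0.024,-0.021,0],[0,0,0]]
    - [[0.048,-0.043,0],[0,0,0]]
    - [[0.072,-0.064,0],[0,0,0]]
    - [[0.096,-0.086,0],[0,0,0]]
    - [[0.12,-0.107,0],[0,0,0]]
    - [[0.144,-0.129,0],[0,0,0]]
    - [[0.168,-0.15,0],[0,0,0]]
    - [[0.19,-0.17,0],[0,0,0]]
    - [[0.19,-0.17,0],[0,0,0]]
    - [[0.19,-0.17,0],[0,0,0]]
    - [[0.19,-0.17,0],[0,0,0]]

```text
time: 10.55
position: [0.6863, -0.1087, 0.1563]
ee_rot: [-0.001, 0.169, 0.986, 0.0]
wrist_force: [-0.0, -0.3, -0.1]
width: -0.0001
grasp_force: 0.0
```

```bash
python3 - <<'E'
from h import *
wlook(["square_pad","square_pointer","square_marker"])
s,d,W=regs("wrist",["square_marker"]); prof(W,(.580,-.0855),"sq rest"); prof(W,(.4975,.0615),"round rest")
c=(.581,-.0855)
m=(abs(W[...,0]-c[0])<.03)&(abs(W[...,1]-c[1])<.03)&(W[...,2]>.0705)&(W[...,2]<.077)
p=W[m]; print(len(p),p.mean(0).round(4),p.min(0).round(4),p.max(0).round(4))
cv2.imwrite("pics/f.png",d["pixels"]); np.savez("f.npz",W=W)
E
```

```text
tcp [ 0.6863 -0.1087  0.1563] F [-0.01 -0.34 -0.11] t 10.55 q [-0.001  0.169  0.986  0.   ]
wrist square_pad 0.72 [ 0.5822 -0.0854  0.0721]
wrist square_marker 0.7 [ 0.6471 -0.1229  0.0363]
wrist square_marker 0.67 237 pix [289. 159.] med [ 0.6468 -0.1202  0.0431] z pct 5 25 50 75 95 [37.6 42.4 43.1 43.8 44.4]
sq rest tip mid by fit 59.58 297Traceback (most recent call last):
  File "<stdin>", line 3, in <module>
  File "h.py", line 46, in prof
    print(nm,"tip mid by fit",(np.polyval(np.polyfit(a[k],W[...,2][k],1),.2)*1e3-2).round(2),k.sum())
                                          ~~~~~~~~~~^^^^^^^^^^^^^^^^^^^^
    raise TypeError("expected non-empty vector for x")
TypeError: expected non-empty vector for x
```

```bash
python3 - <<'E'
from h import *
s,d,W=regs("wrist",["square_marker"])
for c in [(.4975,.0615),(.581,-.0855)]:
    m=(abs(W[...,0]-c[0])<.03)&(abs(W[...,1]-c[1])<.03)&(W[...,2]>.0705)&(W[...,2]<.077)
    p=W[m]; print(len(p),p.mean(0).round(4) if len(p) else 0)
prof(cloud(env.read_camera("scene")),(.4975,.0615),"scene round rest")
cv2.imwrite("pics/f.png",d["pixels"])
E
```

```text
wrist square_marker 0.57 161 pix [288. 157.] med [ 0.6455 -0.1197  0.0433] z pct 5 25 50 75 95 [41.  42.8 43.3 43.8 44.5]
0 0
2516 [ 0.5805 -0.087   0.0725]
scene round rest tip mid by fit 60.46 36
```

View pics/f.png

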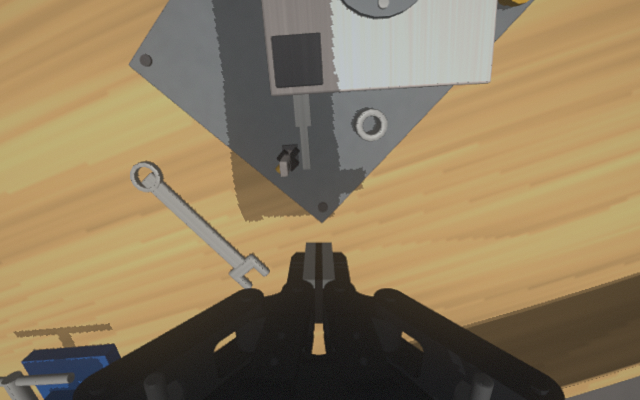

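Request:
jog_arm:
  targets:
    - [[-0.01,0.002,0.0],[0,0,0.12]]
    - [[-0.02,0.004,0],[0,0,0.24]]
    - [[-0.03,0.006,0],[0,0,0.36]]
    - [[-0.04,0.008,0],[0,0,0.48]]
    - [[-0.05,0.01,0],[0,0,0.6]]
    - [[-0.06,0.012,0],[0,0,0.72]]
    - [[-0.07,0.014,0],[0,0,0.84]]
    - [[-0.08,0.016,0],[0,0,0.96]]
    - [[-0.09,0.018,0],[0,0,1.08]]
    - [[-0.1,0.02,0],[0,0,1.2]]
    - [[-0.107,0.022,0],[0,0,1.32]]
    - [[-0.107,0.022,0],[0,0,1.44]]

```text
time: 12.0
position: [0.5785, -0.0867, 0.1571]
ee_rot: [0.0, -0.526, 0.851, 0.0]
wrist_force: [1.1, -0.3, -0.2]
width: 0.0006
grasp_force: 0.0
```

Request:
jog_arm:
  targets:
    - [[0,0,-0.01],[0,0,0.06]]
    - [[0,0,-0.03],[0,0,0.12]]
    - [[0,0,-0.05],[0,0,0.12]]
    - [[0,0,-0.06],[0,0,0.12]]
    - [[0,0,-0.066],[0,0,0.12]]
    - [[0,0,-0.066],[0,0,0.12]]
    - [[0,0,-0.066],[0,0,0.12]]
    - [[0,0,-0.066],[0,0,0.12]]

```text
time: 12.67
position: [0.5805, -0.0872, 0.092]
ee_rot: [0.001, -0.573, 0.819, -0.001]
wrist_force: [-0.4, -0.4, 0.6]
width: 0.0002
grasp_force: 0.0
```

```bash
python3 - <<'E'
from h import *
wlook([]);s,d,W=regs("wrist",["square_marker"])
prof(W,(.5805,-.087),"sq rest")
print(env.observe()["joint_pos"].round(2))
E
```

```text
tcp [ 0.5805 -0.0872  0.092 ] F [-0.4  -0.39  0.58] t 12.6667 q [ 0.001 -0.573  0.819 -0.001]
wrist square_marker 0.81 434 pix [208. 203.] med [ 0.645  -0.1282  0.0426] z pct 5 25 50 75 95 [36.8 40.8 42.6 43.4 44.2]
sq rest tip mid by fit 58.85 503
[-0.06  0.41  0.2   1.67 -0.09  1.07  2.96]
```

Request:
jog_arm:
  targets:
    - [[0,0,-0.003],[0,0,-0.1]]
    - [[0,0,-0.007],[0,0,-0.2]]
    - [[0,0,-0.011],[0,0,-0.3]]
    - [[0,0,-0.015],[0,0,-0.3]]
    - [[0,0,-0.018],[0,0,-0.3]]
    - [[0,0,-0.02],[0,0,-0.3]]
    - [[0,0,-0.022],[0,0,-0.3]]
    - [[0,0,-0.024],[0,0,-0.3]]
    - [[0,0,-0.026],[0,0,-0.3]]
    - [[0,0,-0.028],[0,0,-0.3]]
    - [[0,0,-0.029],[0,0,-0.3]]
    - [[0,0,-0.029],[0,0,-0.3]]

```text
time: 13.82
position: [0.5804, -0.0871, 0.063]
ee_rot: [0.001, -0.445, 0.895, -0.0]
wrist_force: [-1.6, -0.0, 8.6]
width: -0.0001
grasp_force: 4.2
```

```bash
python3 - <<'E'
from h import *
wlook([]);s,d,W=regs("wrist",["square_marker"])
prof(W,(.5805,-.087),"sq"); prof(cloud(env.read_camera("scene")),(.5805,-.087),"scene sq")
print(env.observe()["joint_pos"].round(2))
E
```

```text
tcp [ 0.5804 -0.0871  0.063 ] F [-1.64 -0.02  8.64] t 13.8167 q [ 0.001 -0.445  0.895 -0.   ]
wrist square_marker 0.6 606 pix [196. 253.] med [ 0.6441 -0.1275  0.0425] z pct 5 25 50 75 95 [37.  40.2 42.5 43.1 43.8]
wrist square_marker 0.41 57 pix [582. 386.] med [0.4948 0.1344 0.0415] z pct 5 25 50 75 95 [40.  41.1 41.5 41.9 42.4]
sq tip mid by fit 46.79 535
scene sq tip mid by fit 45.0 42
[-0.1   0.44  0.25  1.7  -0.12  1.02  2.69]
```

Request:
jog_arm:
  targets:
    - [[0,0,-0.001],[0,0,0]]
    - [[0,0,-0.002],[0,0,0]]
    - [[0,0,-0.003],[0,0,0]]
    - [[0,0,-0.0036],[0,0,0]]
    - [[0,0,-0.0036],[0,0,0]]
    - [[0,0,-0.0036],[0,0,0]]

```text
time: 14.52
position: [0.5805, -0.0871, 0.0597]
ee_rot: [0.001, -0.446, 0.895, -0.0]
wrist_force: [-2.8, -0.1, 9.4]
width: -0.0002
grasp_force: 4.8
```

```bash
python3 - <<'E'
from h import *
wlook([]);s,d,W=regs("wrist",["square_marker"])
prof(W,(.5805,-.087),"sq"); prof(cloud(env.read_camera("scene")),(.5805,-.087),"scene sq")
E
```

```text
tcp [ 0.5805 -0.0871  0.0597] F [-2.8 -0.1  9.4] t 14.5167 q [ 0.001 -0.446  0.895 -0.   ]
wrist square_marker 0.79 667 pix [195. 256.] med [ 0.6443 -0.1273  0.0424] z pct 5 25 50 75 95 [36.3 39.9 42.4 43.2 43.9]
sq tip mid by fit 41.56 525
scene sq tip mid by fit 40.39 36
```

Tip is about 40.4–41.5 against a marker middle of about 39.1; one more mm at the pad, then hold.

Request:
jog_arm:
  targets:
    - [[0,0,-0.0005],[0,0,0]]
    - [[0,0,-0.001],[0,0,0]]
    - [[0,0,-0.001],[0,0,0]]
    - [[0,0,-0.001],[0,0,0]]
    - [[0,0,-0.001],[0,0,0]]
    - [[0,0,-0.001],[0,0,0]]
    - [[0,0,-0.001],[0,0,0]]
    - [[0,0,-0.001],[0,0,0]]

```text
time: 15.38
position: [0.5806, -0.0871, 0.0588]
ee_rot: [0.001, -0.445, 0.895, -0.0]
wrist_force: [-2.9, 1.4, 10.1]
width: 0.0
grasp_force: 5.0
```

```bash
python3 - <<'E'
from h import *
s,d,W=regs("wrist",[])
prof(W,(.5805,-.087),"sq"); prof(cloud(env.read_camera("scene")),(.5805,-.087),"scene sq")
E
```

```text
sq tip mid by fit 40.04 518
scene sq tip mid by fit 40.21 32
```

Request:
jog_arm:
  targets:
    - [[0,0,0],[0,0,0]]
    - [[0,0,0],[0,0,0]]
    - [[0,0,0],[0,0,0]]
    - [[0,0,0],[0,0,0]]
    - [[0,0,0],[0,0,0]]
    - [[0,0,0],[0,0,0]]
    - [[0,0,0],[0,0,0]]
    - [[0,0,0],[0,0,0]]

```text
time: 16.15
position: [0.5806, -0.0871, 0.0588]
ee_rot: [0.001, -0.445, 0.895, -0.0]
wrist_force: [-2.3, 1.2, 11.1]
width: 0.0001
grasp_force: 5.0
```

Request:
jog_arm:
  targets:
    - [[0,0,0.002],[0,0,0]]
    - [[0,0,0.004],[0,0,0]]
    - [[0,0,0.007],[0,0,0]]
    - [[0,0,0.01],[0,0,0]]
    - [[0,0,0.014],[0,0,0]]
    - [[0,0,0.019],[0,0,0]]
    - [[0,0,0.03],[0,0,0]]
    - [[0,0,0.05],[0,0,0]]
    - [[0,0,0.075],[0,0,0]]
    - [[0,0,0.1],[0,0,0]]
    - [[0,0,0.1],[0,0,0]]
    - [[0,0,0.1],[0,0,0]]

```text
time: 17.15
position: [0.5809, -0.0873, 0.1596]
ee_rot: [0.002, -0.445, 0.896, -0.001]
wrist_force: [-0.5, 0.4, -1.0]
width: 0.0002
grasp_force: 0.0
```

```bash
python3 - <<'E'
from h import *
wlook([]);s,d,W=regs("wrist",[]); prof(W,(.5805,-.087),"sq")
C=cloud(env.read_camera("scene")); prof(C,(.5805,-.087),"scene sq"); prof(C,(.4975,.0615),"scene round")
E
```

```text
tcp [ 0.5809 -0.0873  0.1596] F [-0.5   0.37 -0.96] t 17.15 q [ 0.002 -0.445  0.896 -0.001]
sq tip mid by fit 58.78 263
scene sq tip mid by fit 50.71 31
scene round tip mid by fit 59.61 37
```

```bash
python3 -c "
from plant import env
print(env.finish_job())"
```

```text
the job is handed in; nothing more can be done
None
```

I pressed the round-pad corner and then the square-pad corner. Each pointer measured within about 1 mm of its marker's middle and was held there for about 1.5 s. After release, both pointers measured back at rest height, though one scene-camera reading of the square pointer (50.7 mm) disagreed with the wrist camera and I didn't recheck it. I handed the job in with the arm clear.

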